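Kit parts for two inspection jigs

TASK

Make up the two jig kits: put the brass bush, the black star knob and the blue spacer into the pink tray, and the white stepped block and the red hexagonal stand-off into the green tray. Each part gets a compartment to itself and stands upright on the compartment's floor, the same way up as it stands on the bench now. Leave the spray can, the screw jar and the steel gauge block where they are.

Things in the scene. Friction and masses are not known exactly. Their poses are not given: they have to be found in the camera images.
- pink_tray: Pink kit tray fixed to the bench beyond the parts (left or right varies), empty, 80 (its x) x 224 (its y) x 22 high; outer walls and floor 4 thick. Two 4 mm dividers (22 high) make three equal compartments along its y, each 72 (x) x 69 (y) inside, centred at y = -73, 0, +73; their floor is 4 above the origin. Origin: centre of its underside, on the bench (z = 0).
- green_tray: Lime-green kit tray fixed to the bench beside the pink one, empty, 80 (its x) x 224 (its y) x 22 high; outer walls and floor 4 thick. One 4 mm divider (22 high) makes two equal compartments along its y, each 72 (x) x 106 (y) inside, centred at y = -55, +55; their floor is 4 above the origin. Origin: centre of its underside, on the bench (z = 0).
- white_block: Loose white nylon stepped block: base 72 (its x) x 34 (y) x 32 high, with a raised middle 34 x 34 that reaches 50 high. 77 to 154 g. Stands on the bench (z = 0), grip it across its y on the raised middle. Origin: centre of its underside, z up.
- brass_bush: Loose brass flanged bush standing on its flange: flange 46 diameter x 8 high, above it a 34 diameter body up to 52 high with a dark bore in the top (look only). 175 to 350 g. Stands on the bench. Origin: centre of its underside, z up.
- star_knob: Loose black six-lobed star knob lying on its head with its steel stud pointing straight up: head 46 over the lobes x 20 high, stud 12 diameter from 20 to 58 high. 70 to 140 g. Stands on the bench; grip the stud. Origin: centre of its underside, z up.
- red_standoff: Loose red hexagonal stand-off standing on end: 30 across flats, 56 high; its flats face its own +x and every 60 degrees from there. 77 to 154 g. Stands on the bench. Origin: centre of its underside, z up.
- blue_spacer: Loose blue plastic square spacer standing on end: 36 x 36 x 50 high, its faces square to its own x and y, dark bore in the top (look only). 56 to 112 g. Stands on the bench. Origin: centre of its underside, z up.
- spray_can: Bystander: spray can with a blue label standing on the left of the work, 64 diameter, 180 high. Leave it. Origin: centre of its underside.
- screw_jar: Bystander: jar with an orange cap standing on the right of the work, 68 diameter, 75 high. Leave it. Origin: centre of its underside.
- gauge_block: Bystander: dark steel L-shaped gauge block beyond the trays, 90 (its x) x 50 (y) x 30 high, with a step up to 50 high at its -x end. Leave it. Origin: centre of its underside.
Not all that is in view belongs to the job. What is shaped like the brass_bush but turquoise is not meant. Of the things shaped like the pink_tray, the pink one is meant.

How it is judged:
At the end, for the whole second after the job is handed in: Bush, knob and spacer in the pink tray, block and stand-off in the green, one to a compartment (centre within 30 mm of its centre; 45 mm lengthways in the green tray), underside within 5 mm of the floor, upright within 0.15 rad, slower than 20 mm/s (x of brass_bush in the frame of pink_tray between -0.03 and 0.03 m and z of brass_bush in the frame of pink_tray between 0 and 0.009 m and x of star_knob in the frame of pink_tray between -0.03 and 0.03 m and z of star_knob in the frame of pink_tray between 0 and 0.009 m and x of blue_spacer in the frame of pink_tray between -0.03 and 0.03 m and z of blue_spacer in the frame of pink_tray between 0 and 0.009 m and (y of brass_bush in the frame of pink_tray between -0.1033 and -0.0433 m or y of star_knob in the frame of pink_tray between -0.1033 and -0.0433 m or y of blue_spacer in the frame of pink_tray between -0.1033 and -0.0433 m) and (y of brass_bush in the frame of pink_tray between -0.03 and 0.03 m or y of star_knob in the frame of pink_tray between -0.03 and 0.03 m or y of blue_spacer in the frame of pink_tray between -0.03 and 0.03 m) and (y of brass_bush in the frame of pink_tray between 0.0433 and 0.1033 m or y of star_knob in the frame of pink_tray between 0.0433 and 0.1033 m or y of blue_spacer in the frame of pink_tray between 0.0433 and 0.1033 m) and x of white_block in the frame of green_tray between -0.03 and 0.03 m and z of white_block in the frame of green_tray between 0 and 0.009 m and x of red_standoff in the frame of green_tray between -0.03 and 0.03 m and z of red_standoff in the frame of green_tray between 0 and 0.009 m and (y of white_block in the frame of green_tray between -0.1 and -0.01 m or y of red_standoff in the frame of green_tray between -0.1 and -0.01 m) and (y of white_block in the frame of green_tray between 0.01 and 0.1 m or y of red_standoff in the frame of green_tray between 0.01 and 0.1 m) and angle between each of white_block, brass_bush, star_knob, red_standoff, blue_spacer's own z axis and vertical below 0.15 rad and linear speed of each of white_block, brass_bush, star_knob, red_standoff, blue_spacer below 0.02 m/s); the robot touches nothing.
It fails at once if the spray can is moved by more than 20 mm (distance of spray_can from where it was at the start of the episode above 0.02 m).
It fails at once if the screw jar is moved by more than 20 mm (distance of screw_jar from where it was at the start of the episode above 0.02 m).
It fails at once if the gauge block is moved by more than 20 mm (distance of gauge_block from where it was at the start of the episode above 0.02 m).
It also fails if it takes over 109 s, if anything falls off the work surface, if the arm or the gripper's body presses on something with over 40 N, if the wrist force passes 120 N, or if a joint passes its speed limit or range.

ROBOT

A 6-joint arm with a two-finger parallel gripper is mounted at the origin on the work surface. World frame = base frame: x ahead of the robot, y to its left, z up, the work surface at z = 0. Lengths are in m, angles in rad, forces in N, time in s.
With the tool pointing down it reaches from about 0.225 to 0.875 m from the base axis. Payload 3.4 kg.
Tool frame: the origin (TCP) lies at the very end of the fingers, on their centre line; the grasp point (between the pads) lies behind it (manip.grasp_offset is the z of the grasp point in the tool frame, in m); z points along the fingers, y is the line along which they close (so a half turn about z gives the same grasp; the last joint's range is limited). The gripper opens to 85 mm and grips with 20 to 120 N. Pads are 22 mm wide; open, the fingers measure 114 mm over their backs; the gripper's body (76 mm by 85 mm) begins 54 mm behind the grasp point. The pads swing forward as they close: fully open they stand 13 mm farther back than shut.
Start: joints at [-1.346, 0.276, 1.505, -0, 1.361, -0.121], TCP at [0.195, -0.541, 0.231] pointing down, gripper open.
Joint ranges: [-2.89, 2.89], [-0.75, 2.08], [0.22, 2.7], [-1.18, 4.32], [0.11, 2.71], [-2.7, 2.7]. Speed limits (rad/s): [2.57, 2.57, 3.14, 3.14, 3.14, 3.14].

INTERFACE

Orientations are given as a unit quaternion [w, x, y, z].
In Python, from rig import manip gives the robot as it stands.
- The arm moves only by the shell command python3 -m pendant 'ROWS' [FORCE]. ROWS is JSON, a list of rows, each an object of numbers: "dx", "dy", "dz": the shift along the tool's x, y, z in m; "rx", "ry", "rz": the turn, a rotation vector about the tool's x, y, z in degrees; "hand": the finger opening in m, from 0 to 0.0854. In form: [{"dx": .., "dy": .., "dz": .., "rx": .., "ry": .., "rz": .., "hand": ..}, ...]. A call has 1 to 12 rows; each row shifts and turns the commanded pose from where the row before left it, along the tool's axes as they then stand; what a row does not reach is not made up. A row lasts 1/12 s, in which the tool goes at most 41.7 mm and 7.16 degrees, less where a joint would pass 70% of its speed; a pose out of reach is approached as far as the arm can. A call is refused whole if a number of a shift passes 0.0417 or a number of a turn 7.16, either way. A call with a gripper value outside its range is refused whole. The fingers move at their own pace and stop on an object; FORCE is the grip in N (left out, the last holds). Time passes only in rows, so rows that do not move let the fingers close. It gives the time, the measured TCP pose, the force, the opening and the grip force at its end, in the units of the state.
- manip.get_state(): the state, without advancing time (a new reading comes with each control period).
- manip.get_image(name): name is "side" or "top" or "wrist"; returns a dict with "frame" (480x640x3 uint8, red, green, blue), "fx", "fy", "cx", "cy" (pixels), "position" and "attitude" of the camera in the world; the wrist camera has in their place "mount" (4x4, takes a point from camera to tool coordinates, whose origin is the TCP and whose axes are the flange's). Camera axes: x right, y up, looking along -z (the intrinsics and any distortion apply to the point x, -y, -z); pixel columns grow to the right and rows downward; lengths in m; the calibration is good to about 2 mm. A picture is of the moment at which its call begins: read the wrist's pose just before it. There is no depth.
- manip.sign_off(): hands the job in; it is judged then, once.
The state is a dict: "clock": time; "qpos": joint angles; "qd": joint speeds; "effort": joint torques, N m; "position": TCP position; "ee_rot": TCP orientation; "contact_force": force on the tool from outside, world axes, zero at the start; "moment": the same for the moment, N m; "width": finger opening in m; "gripper_force": force on a finger pad.
Only numpy, scipy, OpenCV 4.12 (cv2) and the standard library are available. Lean on these libraries where they do the work, as an engineer would, in place of code of your own. Each camera call takes 0.05 s, during which the arm holds its last target. There are 200 camera calls.

## Working session

There is one attempt and no reset: what is moved stays moved. The work goes in short steps, Python scripts to look and compute and a shell command to move; the robot and the scene stay as the last step left them, time stands still between calls to the robot, and variables do not carry over. Pictures are saved under pics/ and viewed, at most 14 in all, crops included, and the job is handed in when it is done.

```bash
ls; mkdir -p pics; cat > h.py <<'E'
from rig import manip
import numpy as np, cv2
from scipy.spatial.transform import Rotation as R
def snap(n,f):
    im=manip.get_image(n); cv2.imwrite(f'pics/{f}.png',cv2.cvtColor(im['frame'],cv2.COLOR_RGB2BGR)); return im
E
python3 - <<'E'
from h import *
for n in ('top','side'):
    im=snap(n,n+'0'); print({k:v for k,v in im.items() if k!='frame'})
print(manip.get_state(), manip.grasp_offset)
print(manip.get_image('wrist')['mount'])
E
```

```text
pics
{'fx': 518.4178239870469, 'fy': 518.4178239870469, 'cx': 324.06523266805516, 'cy': 230.5900242580011, 'position': array([0.29179203, 0.01519071, 1.35428157]), 'attitude': array([-0.69764067, -0.08162819,  0.08099904,  0.70715874])}
{'fx': 458.847424498456, 'fy': 458.847424498456, 'cx': 313.2060304649607, 'cy': 242.26563063274085, 'position': array([0.56872432, 0.66988258, 0.85527385]), 'attitude': array([-0.0079678 , -0.00370244,  0.34259881,  0.93944072])}
{'clock': 0.1, 'qpos': array([-1.34598711e+00,  2.76547601e-01,  1.50601987e+00,  2.58907240e-05,
        1.36067639e+00, -1.21018633e-01]), 'qd': array([-0.00242886, -0.00089617, -0.00306633,  0.00243531,  0.00123863,
        0.00010422]), 'effort': array([ 1.86697464e-03, -4.17700410e+01, -2.46403152e+01, -4.21623645e-05,
        5.76146180e-03, -1.32792593e-06]), 'position': array([ 0.19479996, -0.54050201,  0.23051185]), 'ee_rot': array([-8.25149389e-04,  9.85087729e-01,  1.72050818e-01, -3.01843796e-05]), 'contact_force': array([ 0.20774299, -0.19326939, -0.13623566]), 'moment': array([-0.01350834,  0.02484813, -0.00335035]), 'gripper_force': 0.0, 'width': 0.08557151154552561} -0.0187
[[ 2.86754784e-04  9.62131399e-01  2.72585930e-01  7.00122355e-02]
 [ 9.99999942e-01 -2.26397095e-04 -2.52878104e-04  2.94015618e-04]
 [-1.81589301e-04  2.72585987e-01 -9.62131408e-01 -1.43560495e-01]
 [ 0.00000000e+00  0.00000000e+00  0.00000000e+00  1.00000000e+00]]
```

View pics/top0.png

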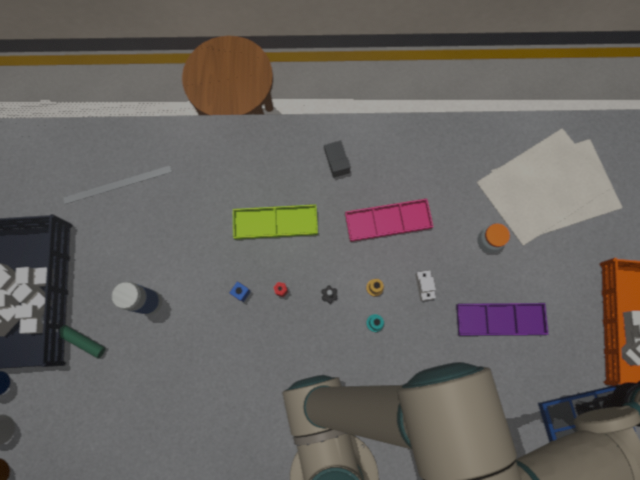

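View pics/side0.png

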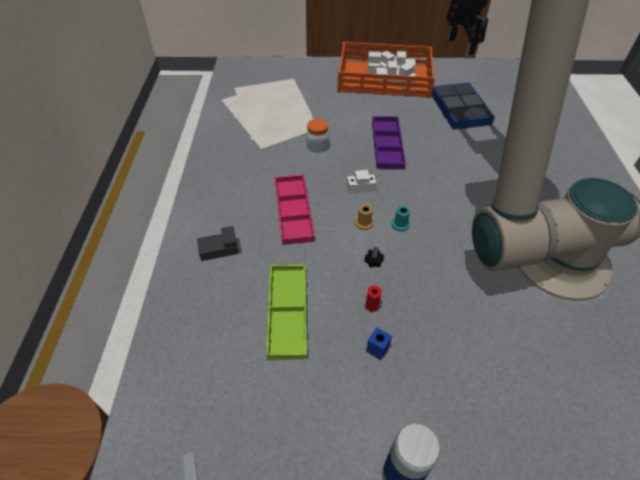

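Top view: spacer (240,291), stand-off (281,289), knob (329,294), bush (375,287), block (427,285), green tray (276,222), pink tray (389,221). The decoys are the turquoise bush (375,323) and the purple tray. The side view shows the same parts, each clearly separated.

```bash
cat >> h.py <<'E'
def cam(im,st=None):
    if 'mount' in im:
        T=np.eye(4);T[:3,:3]=R.from_quat(st['ee_rot'],scalar_first=True).as_matrix();T[:3,3]=st['position']; return T@im['mount']
    T=np.eye(4);T[:3,:3]=R.from_quat(im['attitude'],scalar_first=True).as_matrix();T[:3,3]=im['position']; return T
def back(im,T,uv,z):
    uv=np.atleast_2d(uv).astype(float)
    d=np.c_[(uv[:,0]-im['cx'])/im['fx'],-(uv[:,1]-im['cy'])/im['fy'],-np.ones(len(uv))]@T[:3,:3].T
    return T[:3,3]+d*((z-T[2,3])/d[:,2:])
HSV={'spacer':((105,120,60),(125,255,255)),'red':((0,170,90),(6,255,255)),'bush':((10,110,80),(25,255,255)),'white':((0,0,185),(180,40,255)),
'green':((30,120,80),(42,255,255)),'pink':((160,120,80),(174,255,255)),'knob':((0,0,0),(180,255,70))}
def blobs(im,n,roi=None,minA=30):
    h=cv2.cvtColor(im['frame'],cv2.COLOR_RGB2HSV); m=cv2.inRange(h,*HSV[n])
    if roi: k=np.zeros_like(m);k[roi[1]:roi[3],roi[0]:roi[2]]=1;m*=k
    c,_=cv2.findContours(m,cv2.RETR_EXTERNAL,cv2.CHAIN_APPROX_NONE)
    return [x for x in c if cv2.contourArea(x)>minA]
E
python3 - <<'E'
from h import *
rt=(220,190,450,310); rs=(250,160,420,370)
for n,r in (('top',rt),('side',rs)):
    im=manip.get_image(n);T=cam(im); print(n)
    for k,z in dict(spacer=.025,red=.028,bush=.026,white=.02,knob=.01,green=.022,pink=.022).items():
        for c in blobs(im,k,r):
            (u,v),wh,a=cv2.minAreaRect(c); b=back(im,T,cv2.boxPoints(((u,v),wh,a)),z)
            e=[b[1]-b[0],b[2]-b[1]]; L=[np.linalg.norm(x) for x in e]; i=int(np.argmax(L))
            print(k,(int(u),int(v)),b.mean(0)[:2].round(4),'sides',np.round(L,3),'longdir deg',round(np.degrees(np.arctan2(e[i][1],e[i][0]))%180,1))
E
```

```text
top
spacer (239, 290) [0.4478 0.2341] sides [0.034 0.038] longdir deg 56.1
bush (374, 287) [ 0.4531 -0.1131] sides [0.039 0.041] longdir deg 177.8
knob (329, 294) [0.4372 0.0038] sides [0.036 0.044] longdir deg 178.9
green (274, 221) [0.6316 0.1453] sides [0.225 0.082] longdir deg 92.5
pink (388, 219) [ 0.6324 -0.1571] sides [0.225 0.082] longdir deg 98.7
side
spacer (378, 342) [0.4479 0.2313] sides [0.058 0.041] longdir deg 60.4
red (374, 292) [0.4485 0.112 ] sides [0.026 0.031] longdir deg 85.7
bush (363, 223) [ 0.4602 -0.09  ] sides [0.033 0.041] longdir deg 163.0
bush (365, 210) [ 0.4541 -0.1357] sides [0.03  0.035] longdir deg 86.4
white (362, 174) [ 0.4525 -0.2774] sides [0.036 0.024] longdir deg 0.9
knob (384, 350) [0.4334 0.2397] sides [0.037 0.008] longdir deg 52.9
knob (379, 337) [0.4421 0.2105] sides [0.014 0.014] longdir deg 1.0
knob (373, 258) [0.44  0.005] sides [0.05  0.048] longdir deg 50.5
knob (401, 220) [ 0.3632 -0.1171] sides [0.037 0.03 ] longdir deg 76.3
knob (390, 166) [ 0.3711 -0.3234] sides [0.076 0.017] longdir deg 0.9
green (286, 311) [0.6356 0.1518] sides [0.089 0.228] longdir deg 91.6
pink (294, 208) [ 0.6331 -0.1486] sides [0.088 0.24 ] longdir deg 96.0
```

```bash
cat >> h.py <<'E'
def go(x,y,z,c=None):
    """c: wanted closing direction in world, deg (mod 180). prints turn and then shift in turned tool axes"""
    s=manip.get_state(); M=R.from_quat(s['ee_rot'],scalar_first=True).as_matrix()
    c0=np.degrees(np.arctan2(M[1,1],M[0,1])); t=0
    if c is not None:
        t=-((c-c0+90)%180-90)
        q6=np.degrees(s['qpos'][5])+t; print('q6 would be',round(q6))
        w=R.from_matrix(M).inv() 
        tgt=np.column_stack([[np.cos(np.radians(c0-t+90)),np.sin(np.radians(c0-t+90)),0],[np.cos(np.radians(c0-t)),np.sin(np.radians(c0-t)),0],[0,0,-1]])
        rv=np.degrees((R.from_matrix(M.T@tgt)).as_rotvec()); M=tgt
    else: rv=np.zeros(3)
    d=M.T@(np.array([x,y,z])-s['position'])*1000
    print('pos',s['position'].round(4),'c0',round(c0,1),'turn',rv.round(2),'shift mm',d.round(1),'t',round(s['clock'],2),'w',round(s['width'],4))
E
python3 - <<'E'
from h import *
go(.455,-.25,.22,-88)
E
```

```text
q6 would be 11
pos [ 0.1949 -0.5407  0.2309] c0 -70.2 turn [-0.05  0.   17.81] shift mm [ 270.1 -281.5   10.9] t 0.25 w 0.085
```

```bash
python3 -m pendant '[{"rz":6},{"rz":6},{"rz":5.8},{"dx":0.02,"dy":-0.02},{"dx":0.028,"dy":-0.029},{"dx":0.028,"dy":-0.029},{"dx":0.028,"dy":-0.029},{"dx":0.028,"dy":-0.029},{"dx":0.028,"dy":-0.029},{"dx":0.028,"dy":-0.029},{"dx":0.028,"dy":-0.029},{"dx":0.028,"dy":-0.029}]'; python3 - <<'E'
from h import *
go(.455,-.25,.22,-88)
E
```

```text
q6 would be 11
pos [ 0.1949 -0.5407  0.2309] c0 -70.2 turn [-0.05  0.   17.81] shift mm [ 270.1 -281.5   10.9] t 0.25 w 0.085invalid input
```

```bash
python3 -m pendant '[{"dx":0.026,"dy":-0.029,"dz":0.01},{"dx":0.008,"dy":-0.01},{},{}]'; python3 - <<'E'
from h import *
go(.455,-.25,.22,-88)
s=manip.get_state(); im=snap('wrist','w1'); T=cam(im,s)
h=cv2.cvtColor(im['frame'],cv2.COLOR_RGB2HSV); print({k:v for k,v in im.items() if k!='frame'})
E
```

```text
q6 would be 11
pos [ 0.1949 -0.5407  0.2309] c0 -70.2 turn [-0.05  0.   17.81] shift mm [ 270.1 -281.5   10.9] t 0.25 w 0.085
{'fx': 352.19296064712995, 'fy': 352.19296064712995, 'cx': 323.49049359613497, 'cy': 231.5573613265908, 'mount': array([[ 2.87025768e-04,  9.62131463e-01,  2.72585703e-01,
         7.00121389e-02],
       [ 9.99999942e-01, -2.26650060e-04, -2.52979509e-04,
         2.94808142e-04],
       [-1.81617979e-04,  2.72585760e-01, -9.62131473e-01,
        -1.43560353e-01],
       [ 0.00000000e+00,  0.00000000e+00,  0.00000000e+00,
         1.00000000e+00]])}invalid input
```

View pics/w1.png

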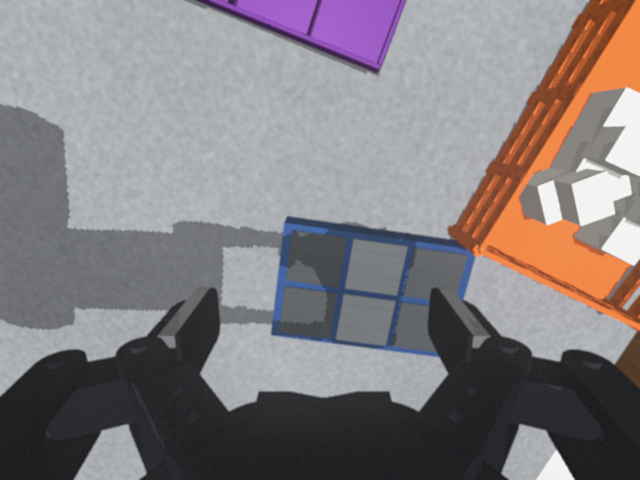

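The arm has not moved: the wrist view shows only the purple tray, the blue organiser (370,285) and the fingers. The rows probably need every key, so I'll test that.

```bash
python3 -m pendant '[{"dx":0,"dy":0,"dz":0,"rx":0,"ry":0,"rz":6,"hand":0.085},{"dx":0,"dy":0,"dz":0,"rx":0,"ry":0,"rz":6,"hand":0.085},{"dx":0,"dy":0,"dz":0,"rx":0,"ry":0,"rz":5.8,"hand":0.085},{"dx":0.02,"dy":-0.02,"dz":0,"rx":0,"ry":0,"rz":0,"hand":0.085},{"dx":0.028,"dy":-0.029,"dz":0,"rx":0,"ry":0,"rz":0,"hand":0.085},{"dx":0.028,"dy":-0.029,"dz":0,"rx":0,"ry":0,"rz":0,"hand":0.085},{"dx":0.028,"dy":-0.029,"dz":0,"rx":0,"ry":0,"rz":0,"hand":0.085},{"dx":0.028,"dy":-0.029,"dz":0,"rx":0,"ry":0,"rz":0,"hand":0.085},{"dx":0.028,"dy":-0.029,"dz":0,"rx":0,"ry":0,"rz":0,"hand":0.085},{"dx":0.028,"dy":-0.029,"dz":0,"rx":0,"ry":0,"rz":0,"hand":0.085},{"dx":0.028,"dy":-0.029,"dz":0,"rx":0,"ry":0,"rz":0,"hand":0.085},{"dx":0.028,"dy":-0.029,"dz":0,"rx":0,"ry":0,"rz":0,"hand":0.085}]'; python3 - <<'E'
from h import *
go(.455,-.25,.22,-88)
E
```

```text
clock: 1.3
position: [0.4309, -0.2789, 0.2315]
ee_rot: [0.0, 1.0, 0.017, 0.0]
contact_force: [1.0, -1.1, -1.0]
width: 0.085
gripper_force: 0.0
q6 would be 47
pos [ 0.4309 -0.2789  0.2315] c0 -88.0 turn [ 0.03 -0.02  0.  ] shift mm [ 25.1 -28.   11.5] t 1.3 w 0.085
```

```bash
python3 -m pendant '[{"dx":0.025,"dy":-0.028,"dz":0.011,"hand":0.085},{"dx":0,"hand":0.085},{"dx":0,"hand":0.085}]' || python3 -m pendant '[{"dx":0.025,"dy":-0.028,"dz":0.011,"rx":0,"ry":0,"rz":0,"hand":0.085},{"dx":0,"dy":0,"dz":0,"rx":0,"ry":0,"rz":0,"hand":0.085},{"dx":0,"dy":0,"dz":0,"rx":0,"ry":0,"rz":0,"hand":0.085}]'; python3 - <<'E'
from h import *
go(.455,-.25,.22,-88)
im=snap('wrist','w2')
E
```

```text
clock: 1.55
position: [0.4545, -0.2499, 0.2197]
ee_rot: [-0.0, 1.0, 0.02, -0.001]
contact_force: [-0.2, -0.4, 0.6]
width: 0.0846
gripper_force: 0.0
q6 would be 52
pos [ 0.4545 -0.2499  0.2197] c0 -87.7 turn [-0.04  0.07  0.26] shift mm [ 0.5  0.2 -0.3] t 1.55 w 0.0846invalid input
```

View pics/w2.png

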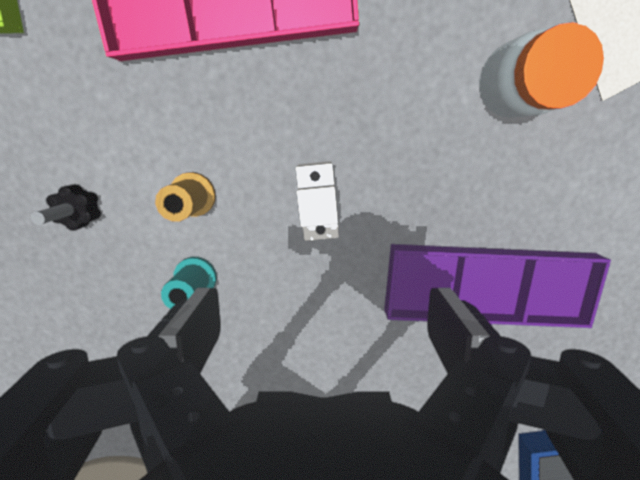

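All keys are required. In the wrist view the block is at (317,202), with its base ends at rows 163 and 240. The bush bore is at (174,204) and the knob stud tip is near (42,216).

```bash
python3 - <<'E'
from h import *
s=manip.get_state(); im=manip.get_image('wrist'); T=cam(im,s)
g=im['frame'].copy()
h=cv2.cvtColor(g,cv2.COLOR_RGB2HSV)
m=cv2.inRange(h,(0,0,215),(180,30,255)); m[:150]=0;m[250:]=0;m[:,:280]=0;m[:,350:]=0
for v in range(160,244,6):
    x=np.where(m[v])[0]
    if len(x): print(v,x.min(),x.max(), end=' | ')
    if len(x): 
        z=.05 if 192<v<224 else .032
        b=back(im,T,[[x.min()-.5,v],[x.max()+.5,v]],z); print(b[:,:2].round(4).tolist(),z)
print('bush bore',back(im,T,[174,204],.052).round(4),'stud',back(im,T,[42,216],.058).round(4), 'jar',back(im,T,[560,67],.075).round(3))
cv2.imwrite('pics/c1.png',cv2.resize(cv2.cvtColor(g[150:260,20:360],cv2.COLOR_RGB2BGR),None,fx=2.35,fy=2.35,interpolation=cv2.INTER_CUBIC))
E
```

```text
166 297 329 | [[0.4922, -0.2248], [0.4934, -0.2555]] 0.032
172 295 330 | [[0.4866, -0.2231], [0.4879, -0.2567]] 0.032
178 296 331 | [[0.4811, -0.2241], [0.4824, -0.2578]] 0.032
184 296 322 | [[0.4755, -0.2242], [0.4764, -0.2496]] 0.032
190 296 332 | [[0.4698, -0.2243], [0.4711, -0.2593]] 0.032
196 296 332 | [[0.4673, -0.2257], [0.4685, -0.2589]] 0.05
202 297 333 | [[0.4618, -0.2267], [0.4631, -0.2601]] 0.05
208 297 334 | [[0.4563, -0.2268], [0.4576, -0.2612]] 0.05
214 298 334 | [[0.4507, -0.2278], [0.452, -0.2615]] 0.05
220 299 335 | [[0.4451, -0.2288], [0.4464, -0.2627]] 0.05
226 308 335 | [[0.4349, -0.2365], [0.4359, -0.2638]] 0.032
238 311 312 | [[0.4228, -0.2398], [0.4229, -0.2417]] 0.032
bush bore [[ 0.4563 -0.1167  0.052 ]] stud [[ 0.4423 -0.001   0.058 ]] jar [[ 0.577 -0.425  0.075]]
```

View pics/c1.png

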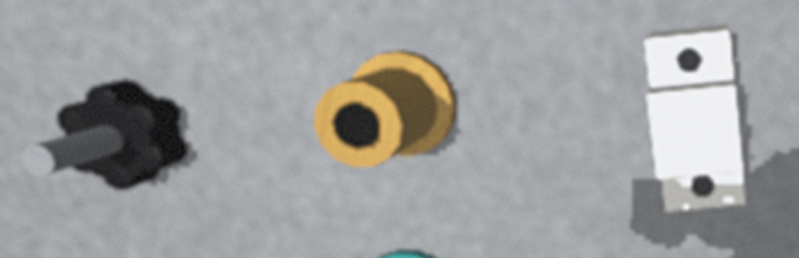

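```bash
python3 - <<'E'
from h import *
s=manip.get_state(); im=manip.get_image('wrist'); T=cam(im,s)
print('bush',back(im,T,[171.9,203.2],.052).round(4),'stud',back(im,T,[36.2,218.1],.058).round(4))
go(.4585,-.244,.02,-82)
E
```

```text
bush [[ 0.4569 -0.1158  0.052 ]] stud [[0.4403 0.0037 0.058 ]]
q6 would be 45
pos [ 0.4534 -0.2526  0.2205] c0 -88.0 turn [ 0.05  0.01 -6.03] shift mm [  6.2  -7.8 200.5] t 1.7 w 0.0851
```

```bash
python3 -m pendant '[{"dx":0.006,"dy":-0.008,"dz":0,"rx":0,"ry":0,"rz":-6,"hand":0.085},{"dx":0,"dy":0,"dz":0.03,"rx":0,"ry":0,"rz":0,"hand":0.085},{"dx":0,"dy":0,"dz":0.035,"rx":0,"ry":0,"rz":0,"hand":0.085},{"dx":0,"dy":0,"dz":0.035,"rx":0,"ry":0,"rz":0,"hand":0.085},{"dx":0,"dy":0,"dz":0.03,"rx":0,"ry":0,"rz":0,"hand":0.085},{"dx":0,"dy":0,"dz":0,"rx":0,"ry":0,"rz":0,"hand":0.085},{"dx":0,"dy":0,"dz":0,"rx":0,"ry":0,"rz":0,"hand":0.085}]' 40; python3 - <<'E'
from h import *
go(.4585,-.244,.02,-82)
snap('wrist','w3')
E
```

```text
clock: 2.28
position: [0.4582, -0.2443, 0.0896]
ee_rot: [-0.001, 0.998, 0.069, -0.001]
contact_force: [0.4, -0.7, 1.3]
width: 0.0846
gripper_force: 0.0
q6 would be 46
pos [ 0.4582 -0.2443  0.0896] c0 -82.1 turn [-0.11  0.14 -0.12] shift mm [ 0.3 -0.3 69.6] t 2.28 w 0.0846
```

View pics/w3.png

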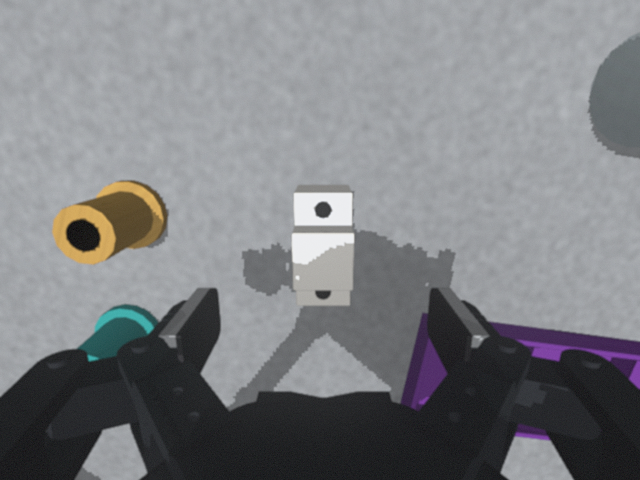

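The view is square and centred on the block (column 323), and the fingers clear the turquoise bush and the purple tray. I'll descend and grip.

```bash
python3 -m pendant '[{"dx":0,"dy":0,"dz":0.03,"rx":0,"ry":0,"rz":0,"hand":0.07},{"dx":0,"dy":0,"dz":0.03,"rx":0,"ry":0,"rz":0,"hand":0.07},{"dx":0,"dy":0,"dz":0.01,"rx":0,"ry":0,"rz":0,"hand":0.07},{"dx":0,"dy":0,"dz":0,"rx":0,"ry":0,"rz":0,"hand":0.02},{"dx":0,"dy":0,"dz":0,"rx":0,"ry":0,"rz":0,"hand":0.02},{"dx":0,"dy":0,"dz":0,"rx":0,"ry":0,"rz":0,"hand":0.02},{"dx":0,"dy":0,"dz":0,"rx":0,"ry":0,"rz":0,"hand":0.02},{"dx":0,"dy":0,"dz":0,"rx":0,"ry":0,"rz":0,"hand":0.02},{"dx":0,"dy":0,"dz":-0.02,"rx":0,"ry":0,"rz":0,"hand":0.02},{"dx":0,"dy":0,"dz":-0.03,"rx":0,"ry":0,"rz":0,"hand":0.02},{"dx":0,"dy":0,"dz":-0.03,"rx":0,"ry":0,"rz":0,"hand":0.02},{"dx":0,"dy":0,"dz":-0.03,"rx":0,"ry":0,"rz":0,"hand":0.02}]' 40; python3 - <<'E'
from h import *
go(.634,.090,.13,2.5)
E
```

```text
clock: 3.33
position: [0.4594, -0.2433, 0.132]
ee_rot: [0.0, 0.998, 0.07, 0.0]
contact_force: [0.9, 0.5, -1.6]
width: 0.0335
gripper_force: 40.5
q6 would be -38
pos [ 0.4594 -0.2433  0.132 ] c0 -82.0 turn [ 1.000e-02  0.000e+00 -8.448e+01] shift mm [325.3 189.    2. ] t 3.33 w 0.0335
```

```bash
python3 -m pendant '[{"dx":0,"dy":0,"dz":0,"rx":0,"ry":0,"rz":-7,"hand":0.02},{"dx":0,"dy":0,"dz":0,"rx":0,"ry":0,"rz":-7.1,"hand":0.02},{"dx":0,"dy":0,"dz":0,"rx":0,"ry":0,"rz":-7.1,"hand":0.02},{"dx":0,"dy":0,"dz":0,"rx":0,"ry":0,"rz":-7.1,"hand":0.02},{"dx":0,"dy":0,"dz":0,"rx":0,"ry":0,"rz":-7.1,"hand":0.02},{"dx":0,"dy":0,"dz":0,"rx":0,"ry":0,"rz":-7.1,"hand":0.02},{"dx":0,"dy":0,"dz":0,"rx":0,"ry":0,"rz":-7.1,"hand":0.02},{"dx":0,"dy":0,"dz":0,"rx":0,"ry":0,"rz":-7,"hand":0.02},{"dx":0,"dy":0,"dz":0,"rx":0,"ry":0,"rz":-7,"hand":0.02},{"dx":0,"dy":0,"dz":0,"rx":0,"ry":0,"rz":-7,"hand":0.02},{"dx":0,"dy":0,"dz":0,"rx":0,"ry":0,"rz":-7,"hand":0.02},{"dx":0,"dy":0,"dz":0,"rx":0,"ry":0,"rz":-7,"hand":0.02}]'
python3 -m pendant '[{"dx":0.018,"dy":0.010,"dz":0,"rx":0,"ry":0,"rz":0,"hand":0.02},{"dx":0.028,"dy":0.016,"dz":0,"rx":0,"ry":0,"rz":0,"hand":0.02},{"dx":0.03,"dy":0.018,"dz":0,"rx":0,"ry":0,"rz":0,"hand":0.02},{"dx":0.03,"dy":0.018,"dz":0,"rx":0,"ry":0,"rz":0,"hand":0.02},{"dx":0.03,"dy":0.018,"dz":0,"rx":0,"ry":0,"rz":0,"hand":0.02},{"dx":0.03,"dy":0.018,"dz":0,"rx":0,"ry":0,"rz":0,"hand":0.02},{"dx":0.03,"dy":0.018,"dz":0,"rx":0,"ry":0,"rz":0,"hand":0.02},{"dx":0.03,"dy":0.018,"dz":0,"rx":0,"ry":0,"rz":0,"hand":0.02},{"dx":0.03,"dy":0.018,"dz":0,"rx":0,"ry":0,"rz":0,"hand":0.02},{"dx":0.03,"dy":0.018,"dz":0,"rx":0,"ry":0,"rz":0,"hand":0.02},{"dx":0.025,"dy":0.013,"dz":0,"rx":0,"ry":0,"rz":0,"hand":0.02},{"dx":0.013,"dy":0.006,"dz":0,"rx":0,"ry":0,"rz":0,"hand":0.02}]'; python3 - <<'E'
from h import *
go(.634,.090,.13,2.5)
snap('wrist','w4')
E
```

```text
clock: 4.33
position: [0.4596, -0.2434, 0.1309]
ee_rot: [0.0, 0.689, 0.725, 0.0]
contact_force: [-0.8, -0.3, -1.4]
width: 0.033
gripper_force: 40.5
clock: 5.33
position: [0.6351, 0.0923, 0.1308]
ee_rot: [0.0, 0.69, 0.724, 0.001]
contact_force: [0.5, -0.6, -1.6]
width: 0.0334
gripper_force: 40.5
q6 would be -1
pos [0.6351 0.0923 0.1308] c0 2.8 turn [ 0.12 -0.08  0.25] shift mm [-2.2 -1.2  0.8] t 5.33 w 0.0334
```

View pics/w4.png

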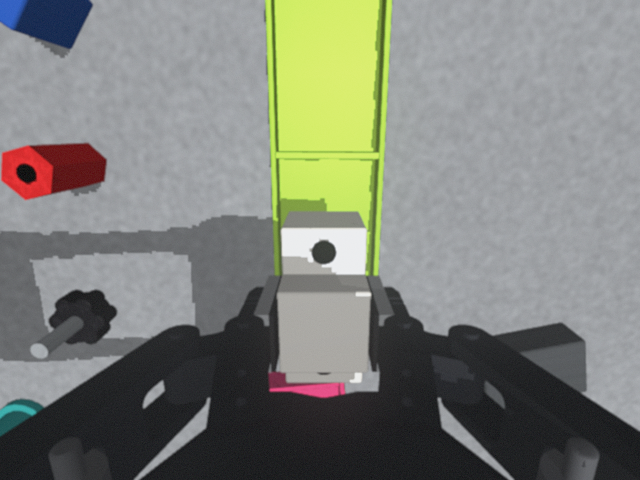

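The block is held square. The green divider runs across at row 155 (columns 275–382), the red stand-off's bore is at (27,174), and the knob stud tip is at (39,351).

```bash
python3 - <<'E'
from h import *
s=manip.get_state(); im=manip.get_image('wrist'); T=cam(im,s)
for z,p in ((.022,[275,155]),(.022,[382,155]),(.022,[266,5]),(.022,[391,5]),(.056,[27,174]),(.058,[39,351])): print(p,back(im,T,p,z).round(4)[0,:2])
h=cv2.cvtColor(im['frame'],cv2.COLOR_RGB2HSV)
m=cv2.inRange(h,(0,170,150),(8,255,255)); c=max(cv2.findContours(m,0,1)[0],key=cv2.contourArea)
print(back(im,T,cv2.approxPolyDP(c,2.5,True)[:,0],.056)[:,:2].round(4).tolist(),cv2.approxPolyDP(c,2.5,True)[:,0].tolist())
E
```

```text
[275, 155] [0.6002 0.1455]
[382, 155] [0.6751 0.1492]
[266, 5] [0.5934 0.2379]
[391, 5] [0.6721 0.2418]
[27, 174] [0.4525 0.1289]
[39, 351] [0.4406 0.0047]
[[0.4559, 0.1446], [0.4393, 0.1391], [0.4366, 0.1251], [0.4389, 0.1246], [0.4362, 0.1232], [0.4389, 0.1246], [0.4385, 0.1221], [0.4478, 0.1125], [0.4633, 0.1164], [0.4683, 0.1327]] [[28, 148], [2, 156], [2, 179], [6, 180], [2, 182], [6, 180], [6, 184], [24, 200], [48, 195], [52, 169]]
```

```bash
python3 -m pendant '[{"dx":-0.002,"dy":0.003,"dz":0.02,"rx":0,"ry":0,"rz":0,"hand":0.02},{"dx":0,"dy":0,"dz":0.03,"rx":0,"ry":0,"rz":0,"hand":0.02},{"dx":0,"dy":0,"dz":0.03,"rx":0,"ry":0,"rz":0,"hand":0.02},{"dx":0,"dy":0,"dz":0.015,"rx":0,"ry":0,"rz":0,"hand":0.02},{"dx":0,"dy":0,"dz":0.006,"rx":0,"ry":0,"rz":0,"hand":0.02},{"dx":0,"dy":0,"dz":0.005,"rx":0,"ry":0,"rz":0,"hand":0.02},{"dx":0,"dy":0,"dz":0,"rx":0,"ry":0,"rz":0,"hand":0.02}]'; python3 - <<'E'
from h import *
go(.638,.0905,.025,2.5)
E
```

```text
clock: 6.02
position: [0.6358, 0.0853, 0.0266]
ee_rot: [0.0, 0.691, 0.723, -0.001]
contact_force: [-0.7, -1.0, 1.7]
width: 0.0333
gripper_force: 40.8
q6 would be -1
pos [0.6358 0.0853 0.0266] c0 2.6 turn [-0.04  0.06  0.07] shift mm [5.1 2.4 1.6] t 6.02 w 0.0333
```

```bash
python3 -m pendant '[{"dx":0,"dy":0,"dz":0.001,"rx":0,"ry":0,"rz":0,"hand":0.06},{"dx":0,"dy":0,"dz":0,"rx":0,"ry":0,"rz":0,"hand":0.06},{"dx":0,"dy":0,"dz":0,"rx":0,"ry":0,"rz":0,"hand":0.06},{"dx":0,"dy":0,"dz":0,"rx":0,"ry":0,"rz":0,"hand":0.06},{"dx":0,"dy":0,"dz":-0.02,"rx":0,"ry":0,"rz":0,"hand":0.06},{"dx":0,"dy":0,"dz":-0.03,"rx":0,"ry":0,"rz":0,"hand":0.06},{"dx":0,"dy":0,"dz":-0.03,"rx":0,"ry":0,"rz":0,"hand":0.06},{"dx":0,"dy":0,"dz":-0.03,"rx":0,"ry":0,"rz":0,"hand":0.06}]'; python3 - <<'E'
from h import *
go(.4525,.1289,.13,-16)
E
```

```text
clock: 6.68
position: [0.6365, 0.0868, 0.1342]
ee_rot: [-0.0, 0.691, 0.723, -0.0]
contact_force: [0.6, 0.6, 1.2]
width: 0.0599
gripper_force: 0.0
q6 would be 18
pos [0.6365 0.0868 0.1342] c0 2.6 turn [-0.05  0.02 18.62] shift mm [ -10.3 -188.4    4.2] t 6.68 w 0.0599
```

```bash
python3 -m pendant '[{"dx":0,"dy":0,"dz":0,"rx":0,"ry":0,"rz":6.2,"hand":0.06},{"dx":0,"dy":0,"dz":0,"rx":0,"ry":0,"rz":6.2,"hand":0.06},{"dx":0,"dy":0,"dz":0,"rx":0,"ry":0,"rz":6.2,"hand":0.06},{"dx":-0.001,"dy":-0.02,"dz":0,"rx":0,"ry":0,"rz":0,"hand":0.06},{"dx":-0.002,"dy":-0.034,"dz":0,"rx":0,"ry":0,"rz":0,"hand":0.06},{"dx":-0.002,"dy":-0.034,"dz":0,"rx":0,"ry":0,"rz":0,"hand":0.06},{"dx":-0.002,"dy":-0.034,"dz":0,"rx":0,"ry":0,"rz":0,"hand":0.06},{"dx":-0.002,"dy":-0.034,"dz":0,"rx":0,"ry":0,"rz":0,"hand":0.06},{"dx":-0.001,"dy":-0.02,"dz":0,"rx":0,"ry":0,"rz":0,"hand":0.06},{"dx":0,"dy":-0.012,"dz":0,"rx":0,"ry":0,"rz":0,"hand":0.06},{"dx":0,"dy":0,"dz":0,"rx":0,"ry":0,"rz":0,"hand":0.06}]'; python3 - <<'E'
from h import *
go(.4525,.1289,.13,-16)
s=manip.get_state(); im=snap('wrist','w5'); T=cam(im,s)
HSV['red']=((0,170,150),(8,255,255))
for n,z in (('red',.056),('spacer',.05)):
  for c in blobs(im,n,minA=150):
    a=cv2.approxPolyDP(c,3,True)[:,0]; print(n,a.tolist(),back(im,T,a,z)[:,:2].round(4).tolist())
E
```

```text
clock: 7.6
position: [0.4508, 0.1295, 0.1335]
ee_rot: [-0.0, 0.798, 0.602, -0.001]
contact_force: [-0.1, -0.8, -0.4]
width: 0.0602
gripper_force: 0.0
q6 would be 24
pos [0.4508 0.1295 0.1335] c0 -15.9 turn [-0.07  0.02  0.08] shift mm [-0.1  1.8  3.5] t 7.6 w 0.0602
red [[303, 230], [307, 237], [304, 240], [310, 243], [322, 232], [334, 240], [340, 238], [329, 254], [347, 252], [345, 227], [342, 231], [343, 226], [328, 223], [330, 220], [323, 217]] [[0.4409, 0.1404], [0.4421, 0.1351], [0.4396, 0.1337], [0.4428, 0.1306], [0.4525, 0.1357], [0.4585, 0.1283], [0.4627, 0.1286], [0.4528, 0.1198], [0.4646, 0.1179], [0.4678, 0.1349], [0.4652, 0.1328], [0.4667, 0.1359], [0.4579, 0.1405], [0.4597, 0.1421], [0.4559, 0.1452]]
spacer [[252, 41], [237, 100], [296, 119], [309, 76], [306, 60]] [[0.4446, 0.2561], [0.4253, 0.2281], [0.4565, 0.2078], [0.4711, 0.2291], [0.4719, 0.2379]]
```

View pics/w5.png

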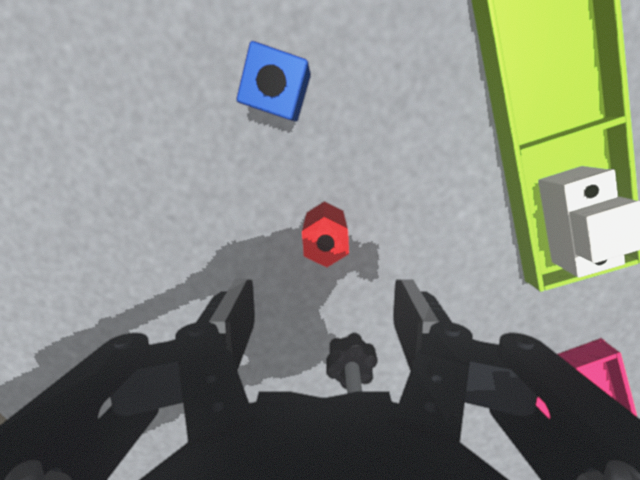

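The stand-off's flats face the fingers, with its bore at (325,243). The spacer's bore is at (271,80). The block sits upright in the green tray.

```bash
python3 - <<'E'
from h import *
s=manip.get_state(); im=manip.get_image('wrist'); T=cam(im,s)
print(back(im,T,[325,243],.056),back(im,T,[271,80],.05))
E
python3 -m pendant '[{"dx":0,"dy":0.001,"dz":0.03,"rx":0,"ry":0,"rz":0,"hand":0.06},{"dx":0,"dy":0,"dz":0.035,"rx":0,"ry":0,"rz":0,"hand":0.06},{"dx":0,"dy":0,"dz":0.03,"rx":0,"ry":0,"rz":0,"hand":0.06},{"dx":0,"dy":0,"dz":0.012,"rx":0,"ry":0,"rz":0,"hand":0.06},{"dx":0,"dy":0,"dz":0,"rx":0,"ry":0,"rz":0,"hand":0.02},{"dx":0,"dy":0,"dz":0,"rx":0,"ry":0,"rz":0,"hand":0.02},{"dx":0,"dy":0,"dz":0,"rx":0,"ry":0,"rz":0,"hand":0.02},{"dx":0,"dy":0,"dz":0,"rx":0,"ry":0,"rz":0,"hand":0.02},{"dx":0,"dy":0,"dz":-0.02,"rx":0,"ry":0,"rz":0,"hand":0.02},{"dx":0,"dy":0,"dz":-0.035,"rx":0,"ry":0,"rz":0,"hand":0.02},{"dx":0,"dy":0,"dz":-0.035,"rx":0,"ry":0,"rz":0,"hand":0.02},{"dx":0,"dy":0,"dz":0,"rx":0,"ry":0,"rz":0,"hand":0.02}]' 40; python3 - <<'E'
from h import *
go(.6335,.2015,.12,2.5)
E
```

```text
[[0.4550763  0.12758812 0.056     ]] [[0.45145943 0.23293412 0.05      ]]
clock: 8.7
position: [0.4598, 0.1295, 0.1235]
ee_rot: [0.004, 0.798, 0.602, 0.007]
contact_force: [1.0, -0.0, -0.3]
width: 0.0289
gripper_force: 41.8
q6 would be 5
pos [0.4598 0.1295 0.1235] c0 -16.0 turn [  0.88  -0.21 -18.48] shift mm [ 64.3 176.7   3.5] t 8.7 w 0.0289
```

```bash
python3 -m pendant '[{"dx":0,"dy":0,"dz":0,"rx":0,"ry":0,"rz":-6.2,"hand":0.02},{"dx":0,"dy":0,"dz":0,"rx":0,"ry":0,"rz":-6.2,"hand":0.02},{"dx":0,"dy":0,"dz":0,"rx":0,"ry":0,"rz":-6.2,"hand":0.02},{"dx":0.010,"dy":0.022,"dz":0,"rx":0,"ry":0,"rz":0,"hand":0.02},{"dx":0.011,"dy":0.031,"dz":0,"rx":0,"ry":0,"rz":0,"hand":0.02},{"dx":0.011,"dy":0.031,"dz":0,"rx":0,"ry":0,"rz":0,"hand":0.02},{"dx":0.011,"dy":0.031,"dz":0,"rx":0,"ry":0,"rz":0,"hand":0.02},{"dx":0.011,"dy":0.031,"dz":0,"rx":0,"ry":0,"rz":0,"hand":0.02},{"dx":0.006,"dy":0.02,"dz":0,"rx":0,"ry":0,"rz":0,"hand":0.02},{"dx":0.004,"dy":0.011,"dz":0,"rx":0,"ry":0,"rz":0,"hand":0.02},{"dx":0,"dy":0,"dz":0,"rx":0,"ry":0,"rz":0,"hand":0.02},{"dx":0,"dy":0,"dz":0,"rx":0,"ry":0,"rz":0,"hand":0.02}]'; python3 - <<'E'
from h import *
go(.6335,.2015,.12,2.5)
snap('wrist','w6')
E
```

```text
clock: 9.7
position: [0.6281, 0.2008, 0.1164]
ee_rot: [0.0, 0.691, 0.723, -0.0]
contact_force: [-0.1, -0.2, -1.5]
width: 0.0293
gripper_force: 41.7
q6 would be 9
pos [0.6281 0.2008 0.1164] c0 2.6 turn [-0.01  0.02  0.13] shift mm [ 0.5  5.5 -3.6] t 9.7 w 0.0293
```

View pics/w6.png

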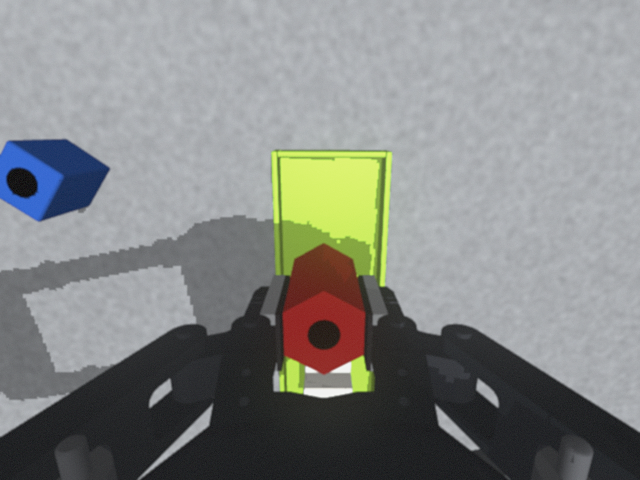

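The stand-off is held upright over the +y compartment. The tray's centre column is about 331 against 323 for the part, which agrees with the computed shift of +5.5 mm.

```bash
python3 -m pendant '[{"dx":0.0005,"dy":0.0055,"dz":0.02,"rx":0,"ry":0,"rz":0,"hand":0.02},{"dx":0,"dy":0,"dz":0.03,"rx":0,"ry":0,"rz":0,"hand":0.02},{"dx":0,"dy":0,"dz":0.02,"rx":0,"ry":0,"rz":0,"hand":0.02},{"dx":0,"dy":0,"dz":0.01,"rx":0,"ry":0,"rz":0,"hand":0.02},{"dx":0,"dy":0,"dz":0.0055,"rx":0,"ry":0,"rz":0,"hand":0.02},{"dx":0,"dy":0,"dz":0,"rx":0,"ry":0,"rz":0,"hand":0.02},{"dx":0,"dy":0,"dz":0.0005,"rx":0,"ry":0,"rz":0,"hand":0.06},{"dx":0,"dy":0,"dz":0,"rx":0,"ry":0,"rz":0,"hand":0.06},{"dx":0,"dy":0,"dz":0,"rx":0,"ry":0,"rz":0,"hand":0.06},{"dx":0,"dy":0,"dz":-0.02,"rx":0,"ry":0,"rz":0,"hand":0.06},{"dx":0,"dy":0,"dz":-0.03,"rx":0,"ry":0,"rz":0,"hand":0.06},{"dx":0,"dy":0,"dz":-0.035,"rx":0,"ry":0,"rz":0,"hand":0.06}]'; python3 - <<'E'
from h import *
go(.4505,.233,.12,-34.6)
E
```

```text
clock: 10.75
position: [0.6323, 0.2012, 0.1147]
ee_rot: [-0.001, 0.691, 0.723, -0.002]
contact_force: [0.7, -0.3, 0.4]
width: 0.0597
gripper_force: 0.0
q6 would be 46
pos [0.6323 0.2012 0.1147] c0 2.6 turn [-0.2   0.11 37.21] shift mm [ -77.  -167.7   -5.3] t 10.75 w 0.0597
```

```bash
python3 -m pendant '[{"dx":0,"dy":0,"dz":-0.005,"rx":0,"ry":0,"rz":6.2,"hand":0.07},{"dx":0,"dy":0,"dz":0,"rx":0,"ry":0,"rz":6.2,"hand":0.07},{"dx":0,"dy":0,"dz":0,"rx":0,"ry":0,"rz":6.2,"hand":0.07},{"dx":0,"dy":0,"dz":0,"rx":0,"ry":0,"rz":6.2,"hand":0.07},{"dx":0,"dy":0,"dz":0,"rx":0,"ry":0,"rz":6.2,"hand":0.07},{"dx":0,"dy":0,"dz":0,"rx":0,"ry":0,"rz":6.2,"hand":0.07},{"dx":-0.012,"dy":-0.026,"dz":0,"rx":0,"ry":0,"rz":0,"hand":0.07},{"dx":-0.016,"dy":-0.035,"dz":0,"rx":0,"ry":0,"rz":0,"hand":0.07},{"dx":-0.016,"dy":-0.035,"dz":0,"rx":0,"ry":0,"rz":0,"hand":0.07},{"dx":-0.016,"dy":-0.035,"dz":0,"rx":0,"ry":0,"rz":0,"hand":0.07},{"dx":-0.012,"dy":-0.025,"dz":0,"rx":0,"ry":0,"rz":0,"hand":0.07},{"dx":-0.005,"dy":-0.012,"dz":0,"rx":0,"ry":0,"rz":0,"hand":0.07}]'
python3 -m pendant '[{"dx":0,"dy":0,"dz":0,"rx":0,"ry":0,"rz":0,"hand":0.07},{"dx":0,"dy":0,"dz":0,"rx":0,"ry":0,"rz":0,"hand":0.07}]'
python3 - <<'E'
from h import *
go(.450,.233,.02,-34.6)
s=manip.get_state(); im=snap('wrist','w7'); T=cam(im,s)
HSV['spacer']=((105,100,150),(125,255,255))
for c in blobs(im,'spacer',minA=200):
    b=cv2.boxPoints(cv2.minAreaRect(c)); print(cv2.minAreaRect(c)); w=back(im,T,b,.05)[:,:2]; print(w.round(4).tolist(),w.mean(0))
E
```

```text
clock: 11.75
position: [0.4472, 0.2335, 0.1206]
ee_rot: [-0.0, 0.885, 0.465, -0.001]
contact_force: [-0.3, 0.4, 0.4]
width: 0.0701
gripper_force: 0.0
clock: 11.92
position: [0.4531, 0.2339, 0.1212]
ee_rot: [0.001, 0.885, 0.465, 0.002]
contact_force: [0.7, -0.5, 0.3]
width: 0.0702
gripper_force: 0.0
q6 would be 54
pos [0.4531 0.2339 0.1212] c0 -34.5 turn [ 0.15 -0.15  0.07] shift mm [ -2.5  -2.  101.2] t 11.92 w 0.0702
((316.5, 239.0), (55.0, 32.0), 0.0)
[[0.4318, 0.2404], [0.4443, 0.2577], [0.4728, 0.238], [0.461, 0.2203]] [0.45249786 0.23910632]
```

View pics/w7.png

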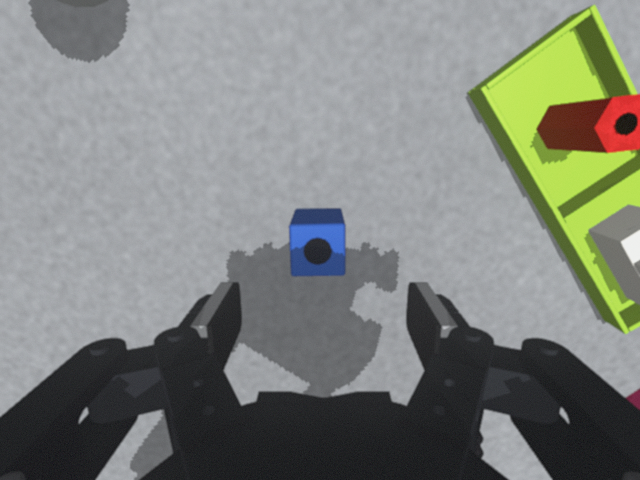

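The spacer is square to the fingers, with its bore at (317,250), about 3 mm to the tool's −y. The stand-off and block stand upright in the green tray.

```bash
python3 -m pendant '[{"dx":-0.002,"dy":-0.003,"dz":0.03,"rx":0,"ry":0,"rz":0,"hand":0.07},{"dx":0,"dy":0,"dz":0.035,"rx":0,"ry":0,"rz":0,"hand":0.07},{"dx":0,"dy":0,"dz":0.025,"rx":0,"ry":0,"rz":0,"hand":0.07},{"dx":0,"dy":0,"dz":0.01,"rx":0,"ry":0,"rz":0,"hand":0.07},{"dx":0,"dy":0,"dz":0,"rx":0,"ry":0,"rz":0,"hand":0.02},{"dx":0,"dy":0,"dz":0,"rx":0,"ry":0,"rz":0,"hand":0.02},{"dx":0,"dy":0,"dz":0,"rx":0,"ry":0,"rz":0,"hand":0.02},{"dx":0,"dy":0,"dz":0,"rx":0,"ry":0,"rz":0,"hand":0.02},{"dx":0,"dy":0,"dz":-0.02,"rx":0,"ry":0,"rz":0,"hand":0.02},{"dx":0,"dy":0,"dz":-0.035,"rx":0,"ry":0,"rz":0,"hand":0.02},{"dx":0,"dy":0,"dz":-0.035,"rx":0,"ry":0,"rz":0,"hand":0.02},{"dx":0,"dy":0,"dz":0,"rx":0,"ry":0,"rz":0,"hand":0.02}]' 40; python3 - <<'E'
from h import *
go(.625,-.087,.11,8.7)
E
```

```text
clock: 12.97
position: [0.4531, 0.2354, 0.1175]
ee_rot: [0.001, 0.885, 0.465, 0.008]
contact_force: [1.7, 0.5, -1.0]
width: 0.0352
gripper_force: 40.3
q6 would be 11
pos [0.4531 0.2354 0.1175] c0 -34.6 turn [  0.76  -0.47 -43.28] shift mm [-344.7  121.2    7.5] t 12.97 w 0.0352
```

```bash
python3 -m pendant '[{"dx":0,"dy":0,"dz":0,"rx":0,"ry":0,"rz":-6.2,"hand":0.02},{"dx":0,"dy":0,"dz":0,"rx":0,"ry":0,"rz":-6.2,"hand":0.02},{"dx":0,"dy":0,"dz":0,"rx":0,"ry":0,"rz":-6.2,"hand":0.02},{"dx":0,"dy":0,"dz":0,"rx":0,"ry":0,"rz":-6.2,"hand":0.02},{"dx":0,"dy":0,"dz":0,"rx":0,"ry":0,"rz":-6.2,"hand":0.02},{"dx":0,"dy":0,"dz":0,"rx":0,"ry":0,"rz":-6.2,"hand":0.02},{"dx":0,"dy":0,"dz":0,"rx":0,"ry":0,"rz":-6.1,"hand":0.02}]'
python3 -m pendant '[{"dx":-0.02,"dy":0.007,"dz":0,"rx":0,"ry":0,"rz":0,"hand":0.02},{"dx":-0.03,"dy":0.01,"dz":0,"rx":0,"ry":0,"rz":0,"hand":0.02},{"dx":-0.033,"dy":0.012,"dz":0,"rx":0,"ry":0,"rz":0,"hand":0.02},{"dx":-0.033,"dy":0.012,"dz":0,"rx":0,"ry":0,"rz":0,"hand":0.02},{"dx":-0.033,"dy":0.012,"dz":0,"rx":0,"ry":0,"rz":0,"hand":0.02},{"dx":-0.033,"dy":0.012,"dz":0,"rx":0,"ry":0,"rz":0,"hand":0.02},{"dx":-0.033,"dy":0.012,"dz":0,"rx":0,"ry":0,"rz":0,"hand":0.02},{"dx":-0.033,"dy":0.012,"dz":0,"rx":0,"ry":0,"rz":0,"hand":0.02},{"dx":-0.033,"dy":0.012,"dz":0,"rx":0,"ry":0,"rz":0,"hand":0.02},{"dx":-0.033,"dy":0.012,"dz":0,"rx":0,"ry":0,"rz":0,"hand":0.02},{"dx":-0.02,"dy":0.008,"dz":0,"rx":0,"ry":0,"rz":0,"hand":0.02},{"dx":-0.01,"dy":0,"dz":0,"rx":0,"ry":0,"rz":0,"hand":0.02}]'
python3 -m pendant '[{"dx":0,"dy":0,"dz":0,"rx":0,"ry":0,"rz":0,"hand":0.02},{"dx":0,"dy":0,"dz":0,"rx":0,"ry":0,"rz":0,"hand":0.02},{"dx":0,"dy":0,"dz":0,"rx":0,"ry":0,"rz":0,"hand":0.02}]'
python3 - <<'E'
from h import *
go(.625,-.087,.025,8.7)
im=snap('wrist','w8')
E
```

```text
clock: 13.55
position: [0.4484, 0.2336, 0.111]
ee_rot: [0.001, 0.649, 0.761, 0.001]
contact_force: [-0.5, 0.4, -0.2]
width: 0.0357
gripper_force: 40.3
clock: 14.55
position: [0.6225, -0.0916, 0.1109]
ee_rot: [0.002, 0.652, 0.758, 0.001]
contact_force: [0.3, 0.7, -1.4]
width: 0.0356
gripper_force: 40.2
clock: 14.8
position: [0.6185, -0.0866, 0.1104]
ee_rot: [-0.001, 0.651, 0.759, 0.0]
contact_force: [-0.3, 0.8, -0.7]
width: 0.0353
gripper_force: 40.2
q6 would be -23
pos [ 0.6185 -0.0866  0.1104] c0 8.8 turn [-0.05 -0.06  0.05] shift mm [-1.3  6.3 85.4] t 14.8 w 0.0353
```

View pics/w8.png

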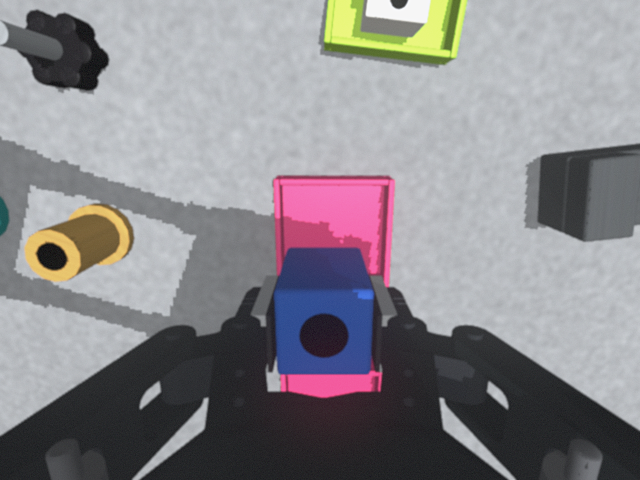

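The spacer is held square over the pink tray. The tray's outer end corners are at (274,178) and (394,178), and the bush bore is at (52,256).

```bash
python3 - <<'E'
from h import *
s=manip.get_state(); im=manip.get_image('wrist'); T=cam(im,s)
w=back(im,T,[[274,178],[394,178]],.022)[:,:2]; d=w[1]-w[0]; print(w.round(4).tolist(),np.linalg.norm(d),np.degrees(np.arctan2(d[1],d[0])))
d/=np.linalg.norm(d); y=np.array([-d[1],d[0]]); m=w.mean(0)
for k in (39,112,185): print(k,(m-y*k/1000).round(4))
print(back(im,T,[52,256],.052),back(im,T,[5,33],.058))
go(*(m-y*.039),.025,8.7)
E
```

```text
[[0.5814, -0.052], [0.6592, -0.0399]] 0.07876409005206456 8.805058936988937
39 [ 0.6263 -0.0845]
112 [ 0.6374 -0.1566]
185 [ 0.6486 -0.2288]
[[ 0.45692783 -0.11531466  0.052     ]] [[0.44463182 0.00438992 0.058     ]]
q6 would be -23
pos [ 0.6188 -0.0865  0.1105] c0 8.8 turn [-0.03 -0.04  0.1 ] shift mm [ 0.8  7.7 85.5] t 14.9 w 0.0351
```

```bash
python3 -m pendant '[{"dx":0.001,"dy":0.007,"dz":0.02,"rx":0,"ry":0,"rz":0,"hand":0.02},{"dx":0,"dy":0,"dz":0.03,"rx":0,"ry":0,"rz":0,"hand":0.02},{"dx":0,"dy":0,"dz":0.02,"rx":0,"ry":0,"rz":0,"hand":0.02},{"dx":0,"dy":0,"dz":0.01,"rx":0,"ry":0,"rz":0,"hand":0.02},{"dx":0,"dy":0,"dz":0.005,"rx":0,"ry":0,"rz":0,"hand":0.02},{"dx":0,"dy":0,"dz":0,"rx":0,"ry":0,"rz":0,"hand":0.02},{"dx":0,"dy":0,"dz":0.001,"rx":0,"ry":0,"rz":0,"hand":0.06},{"dx":0,"dy":0,"dz":0,"rx":0,"ry":0,"rz":0,"hand":0.06},{"dx":0,"dy":0,"dz":0,"rx":0,"ry":0,"rz":0,"hand":0.06},{"dx":0,"dy":0,"dz":-0.02,"rx":0,"ry":0,"rz":0,"hand":0.06},{"dx":0,"dy":0,"dz":-0.03,"rx":0,"ry":0,"rz":0,"hand":0.06},{"dx":0,"dy":0,"dz":-0.035,"rx":0,"ry":0,"rz":0,"hand":0.06}]'; python3 - <<'E'
from h import *
go(.442,.0045,.11,8.7)
E
```

```text
clock: 15.9
position: [0.6252, -0.0858, 0.1088]
ee_rot: [-0.002, 0.651, 0.759, -0.001]
contact_force: [0.3, 0.6, 1.0]
width: 0.0601
gripper_force: 0.0
q6 would be -23
pos [ 0.6252 -0.0858  0.1088] c0 8.7 turn [-0.2  -0.08  0.01] shift mm [ 117.  -167.4   -1.2] t 15.9 w 0.0601
```

```bash
python3 -m pendant '[{"dx":0.011,"dy":-0.015,"dz":0,"rx":0,"ry":0,"rz":0,"hand":0.06},{"dx":0.017,"dy":-0.024,"dz":0,"rx":0,"ry":0,"rz":0,"hand":0.06},{"dx":0.018,"dy":-0.027,"dz":0,"rx":0,"ry":0,"rz":0,"hand":0.06},{"dx":0.018,"dy":-0.027,"dz":0,"rx":0,"ry":0,"rz":0,"hand":0.06},{"dx":0.018,"dy":-0.027,"dz":0,"rx":0,"ry":0,"rz":0,"hand":0.06},{"dx":0.015,"dy":-0.022,"dz":0,"rx":0,"ry":0,"rz":0,"hand":0.06},{"dx":0.012,"dy":-0.015,"dz":0,"rx":0,"ry":0,"rz":0,"hand":0.06},{"dx":0.008,"dy":-0.01,"dz":0,"rx":0,"ry":0,"rz":0,"hand":0.06},{"dx":0,"dy":0,"dz":0,"rx":0,"ry":0,"rz":0,"hand":0.06},{"dx":0,"dy":0,"dz":0,"rx":0,"ry":0,"rz":0,"hand":0.06},{"dx":0,"dy":0,"dz":0,"rx":0,"ry":0,"rz":0,"hand":0.06}]'
python3 - <<'E'
from h import *
go(.442,.0045,.027,8.7)
snap('wrist','w9')
E
```

```text
clock: 16.82
position: [0.4457, 0.0037, 0.1098]
ee_rot: [0.001, 0.651, 0.759, 0.001]
contact_force: [-0.2, 0.5, -0.3]
width: 0.0599
gripper_force: 0.0
q6 would be -17
pos [0.4457 0.0037 0.1098] c0 8.7 turn [0.16 0.07 0.01] shift mm [ 1.3 -3.5 82.8] t 16.82 w 0.0599
```

View pics/w9.png

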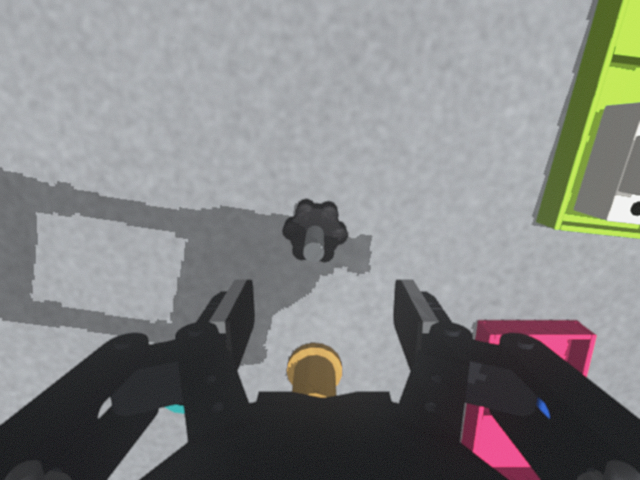

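The stud tip is at (314,252), about 4.5 mm to the tool's −y, which agrees with the computed shift.

```bash
python3 -m pendant '[{"dx":0.001,"dy":-0.004,"dz":0.02,"rx":0,"ry":0,"rz":0,"hand":0.055},{"dx":0,"dy":0,"dz":0.03,"rx":0,"ry":0,"rz":0,"hand":0.05},{"dx":0,"dy":0,"dz":0.022,"rx":0,"ry":0,"rz":0,"hand":0.05},{"dx":0,"dy":0,"dz":0.01,"rx":0,"ry":0,"rz":0,"hand":0.05},{"dx":0,"dy":0,"dz":0,"rx":0,"ry":0,"rz":0,"hand":0.0},{"dx":0,"dy":0,"dz":0,"rx":0,"ry":0,"rz":0,"hand":0.0},{"dx":0,"dy":0,"dz":0,"rx":0,"ry":0,"rz":0,"hand":0.0},{"dx":0,"dy":0,"dz":0,"rx":0,"ry":0,"rz":0,"hand":0.0},{"dx":0,"dy":0,"dz":0,"rx":0,"ry":0,"rz":0,"hand":0.0},{"dx":0,"dy":0,"dz":-0.02,"rx":0,"ry":0,"rz":0,"hand":0.0},{"dx":0,"dy":0,"dz":-0.03,"rx":0,"ry":0,"rz":0,"hand":0.0},{"dx":0,"dy":0,"dz":-0.032,"rx":0,"ry":0,"rz":0,"hand":0.0}]' 40
python3 -m pendant '[{"dx":0,"dy":0,"dz":0,"rx":0,"ry":0,"rz":0,"hand":0.0},{"dx":0,"dy":0,"dz":0,"rx":0,"ry":0,"rz":0,"hand":0.0}]'; python3 - <<'E'
from h import *
go(.6374,-.1566,.11,8.7)
E
```

```text
clock: 17.87
position: [0.4385, 0.0048, 0.1099]
ee_rot: [-0.001, 0.651, 0.759, -0.001]
contact_force: [1.0, 0.2, -1.6]
width: 0.0107
gripper_force: 39.0
clock: 18.03
position: [0.4413, 0.0044, 0.1115]
ee_rot: [0.003, 0.651, 0.759, 0.002]
contact_force: [-0.3, 0.9, -1.9]
width: 0.0106
gripper_force: 39.2
q6 would be -17
pos [0.4413 0.0044 0.1115] c0 8.7 turn [0.33 0.11 0.02] shift mm [-188.8  169.5    1.5] t 18.03 w 0.0106
```

```bash
python3 -m pendant '[{"dx":-0.012,"dy":0.011,"dz":0,"rx":0,"ry":0,"rz":0,"hand":0.0},{"dx":-0.02,"dy":0.018,"dz":0,"rx":0,"ry":0,"rz":0,"hand":0.0},{"dx":-0.024,"dy":0.022,"dz":0,"rx":0,"ry":0,"rz":0,"hand":0.0},{"dx":-0.024,"dy":0.022,"dz":0,"rx":0,"ry":0,"rz":0,"hand":0.0},{"dx":-0.024,"dy":0.022,"dz":0,"rx":0,"ry":0,"rz":0,"hand":0.0},{"dx":-0.024,"dy":0.022,"dz":0,"rx":0,"ry":0,"rz":0,"hand":0.0},{"dx":-0.024,"dy":0.022,"dz":0,"rx":0,"ry":0,"rz":0,"hand":0.0},{"dx":-0.018,"dy":0.016,"dz":0,"rx":0,"ry":0,"rz":0,"hand":0.0},{"dx":-0.012,"dy":0.01,"dz":0,"rx":0,"ry":0,"rz":0,"hand":0.0},{"dx":-0.006,"dy":0.005,"dz":0,"rx":0,"ry":0,"rz":0,"hand":0.0},{"dx":0,"dy":0,"dz":0,"rx":0,"ry":0,"rz":0,"hand":0.0},{"dx":0,"dy":0,"dz":0,"rx":0,"ry":0,"rz":0,"hand":0.0}]'
python3 -m pendant '[{"dx":0,"dy":0,"dz":0,"rx":0,"ry":0,"rz":0,"hand":0.0},{"dx":0,"dy":0,"dz":0,"rx":0,"ry":0,"rz":0,"hand":0.0}]'
python3 - <<'E'
from h import *
go(.6374,-.1566,.031,8.7)
snap('wrist','w10')
E
```

```text
clock: 19.03
position: [0.635, -0.1553, 0.1077]
ee_rot: [-0.002, 0.652, 0.759, -0.001]
contact_force: [0.6, -0.6, -1.1]
width: 0.0109
gripper_force: 39.2
clock: 19.2
position: [0.6349, -0.1545, 0.1091]
ee_rot: [-0.001, 0.651, 0.759, -0.0]
contact_force: [-0.1, -0.6, -1.6]
width: 0.0107
gripper_force: 39.2
q6 would be -28
pos [ 0.6349 -0.1545  0.1091] c0 8.7 turn [-0.07 -0.05  0.05] shift mm [-2.5  2.1 78.1] t 19.2 w 0.0107
```

View pics/w10.png

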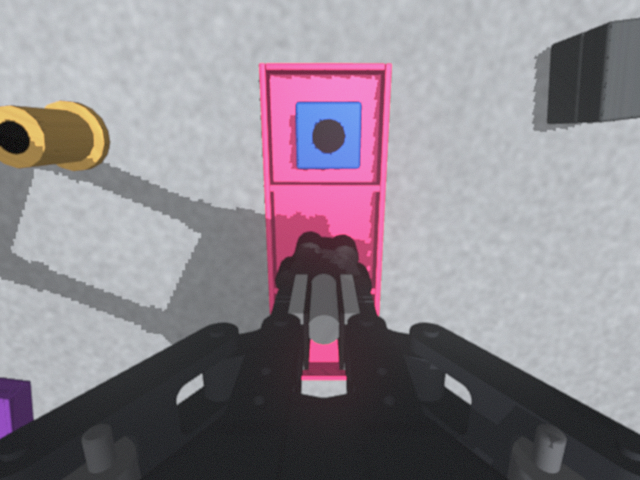

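The knob is held upright over the middle compartment, and the spacer sits centred in its own at (328,135).

```bash
python3 -m pendant '[{"dx":-0.0025,"dy":0.002,"dz":0.02,"rx":0,"ry":0,"rz":0,"hand":0.0},{"dx":0,"dy":0,"dz":0.025,"rx":0,"ry":0,"rz":0,"hand":0.0},{"dx":0,"dy":0,"dz":0.02,"rx":0,"ry":0,"rz":0,"hand":0.0},{"dx":0,"dy":0,"dz":0.008,"rx":0,"ry":0,"rz":0,"hand":0.0},{"dx":0,"dy":0,"dz":0.005,"rx":0,"ry":0,"rz":0,"hand":0.0},{"dx":0,"dy":0,"dz":0,"rx":0,"ry":0,"rz":0,"hand":0.0},{"dx":0,"dy":0,"dz":0.001,"rx":0,"ry":0,"rz":0,"hand":0.05},{"dx":0,"dy":0,"dz":0,"rx":0,"ry":0,"rz":0,"hand":0.05},{"dx":0,"dy":0,"dz":0,"rx":0,"ry":0,"rz":0,"hand":0.05},{"dx":0,"dy":0,"dz":-0.02,"rx":0,"ry":0,"rz":0,"hand":0.06},{"dx":0,"dy":0,"dz":-0.03,"rx":0,"ry":0,"rz":0,"hand":0.06},{"dx":0,"dy":0,"dz":-0.035,"rx":0,"ry":0,"rz":0,"hand":0.06}]'; python3 - <<'E'
from h import *
go(.457,-.1155,.11,8.7)
E
```

```text
clock: 20.25
position: [0.6371, -0.1571, 0.1146]
ee_rot: [-0.002, 0.651, 0.759, -0.001]
contact_force: [-0.3, -0.7, 0.1]
width: 0.0604
gripper_force: 0.0
q6 would be -29
pos [ 0.6371 -0.1571  0.1146] c0 8.7 turn [-0.21 -0.11  0.01] shift mm [  68.4 -171.8    4.6] t 20.25 w 0.0604
```

```bash
python3 -m pendant '[{"dx":0.006,"dy":-0.014,"dz":0,"rx":0,"ry":0,"rz":0,"hand":0.06},{"dx":0.01,"dy":-0.025,"dz":0.002,"rx":0,"ry":0,"rz":0,"hand":0.06},{"dx":0.012,"dy":-0.03,"dz":0.002,"rx":0,"ry":0,"rz":0,"hand":0.06},{"dx":0.012,"dy":-0.03,"dz":0,"rx":0,"ry":0,"rz":0,"hand":0.06},{"dx":0.012,"dy":-0.03,"dz":0,"rx":0,"ry":0,"rz":0,"hand":0.06},{"dx":0.008,"dy":-0.022,"dz":0,"rx":0,"ry":0,"rz":0,"hand":0.06},{"dx":0.005,"dy":-0.014,"dz":0,"rx":0,"ry":0,"rz":0,"hand":0.06},{"dx":0.003,"dy":-0.007,"dz":0,"rx":0,"ry":0,"rz":0,"hand":0.06},{"dx":0,"dy":0,"dz":0,"rx":0,"ry":0,"rz":0,"hand":0.06},{"dx":0,"dy":0,"dz":0,"rx":0,"ry":0,"rz":0,"hand":0.06},{"dx":0,"dy":0,"dz":0,"rx":0,"ry":0,"rz":0,"hand":0.06},{"dx":0,"dy":0,"dz":0,"rx":0,"ry":0,"rz":0,"hand":0.06}]'
python3 - <<'E'
from h import *
go(.457,-.1155,.022,8.7)
s=manip.get_state(); im=manip.get_image('wrist'); T=cam(im,s)
g=cv2.cvtColor(im['frame'],cv2.COLOR_RGB2GRAY)
m=cv2.inRange(g,0,60); m[:200]=0; m[290:]=0; m[:,270:370]&=255; m[:,:270]=0; m[:,370:]=0
for c in cv2.findContours(m,0,1)[0]:
    if cv2.contourArea(c)>60: print(cv2.minEnclosingCircle(c),back(im,T,cv2.minEnclosingCircle(c)[0],.052).round(4))
E
```

```text
clock: 21.25
position: [0.4596, -0.117, 0.1114]
ee_rot: [0.001, 0.651, 0.759, 0.0]
contact_force: [0.9, 0.9, 0.6]
width: 0.0599
gripper_force: 0.0
q6 would be -31
pos [ 0.4596 -0.117   0.1114] c0 8.7 turn [0.07 0.04 0.02] shift mm [ 1.8 -2.3 89.4] t 21.25 w 0.0599
((318.61029052734375, 246.52206420898438), 13.834129333496094) [[ 0.4574 -0.1153  0.052 ]]
```

```bash
python3 -m pendant '[{"dx":0.002,"dy":-0.002,"dz":0.025,"rx":0,"ry":0,"rz":0,"hand":0.06},{"dx":0,"dy":0,"dz":0.033,"rx":0,"ry":0,"rz":0,"hand":0.06},{"dx":0,"dy":0,"dz":0.02,"rx":0,"ry":0,"rz":0,"hand":0.06},{"dx":0,"dy":0,"dz":0.01,"rx":0,"ry":0,"rz":0,"hand":0.06},{"dx":0,"dy":0,"dz":0,"rx":0,"ry":0,"rz":0,"hand":0.02},{"dx":0,"dy":0,"dz":0,"rx":0,"ry":0,"rz":0,"hand":0.02},{"dx":0,"dy":0,"dz":0,"rx":0,"ry":0,"rz":0,"hand":0.02},{"dx":0,"dy":0,"dz":0,"rx":0,"ry":0,"rz":0,"hand":0.02},{"dx":0,"dy":0,"dz":-0.02,"rx":0,"ry":0,"rz":0,"hand":0.02},{"dx":0,"dy":0,"dz":-0.03,"rx":0,"ry":0,"rz":0,"hand":0.02},{"dx":0,"dy":0,"dz":-0.03,"rx":0,"ry":0,"rz":0,"hand":0.02},{"dx":0,"dy":0,"dz":-0.01,"rx":0,"ry":0,"rz":0,"hand":0.02}]' 60
python3 -m pendant '[{"dx":0,"dy":0,"dz":0,"rx":0,"ry":0,"rz":0,"hand":0.02},{"dx":0,"dy":0,"dz":0,"rx":0,"ry":0,"rz":0,"hand":0.02}]'; python3 - <<'E'
from h import *
go(.6486,-.2288,.11,8.7)
E
```

```text
clock: 22.3
position: [0.4584, -0.1158, 0.1177]
ee_rot: [0.004, 0.651, 0.759, 0.001]
contact_force: [0.5, -0.7, -3.4]
width: 0.0324
gripper_force: 60.2
clock: 22.47
position: [0.456, -0.1148, 0.1141]
ee_rot: [0.001, 0.651, 0.759, 0.0]
contact_force: [0.2, 0.9, -3.3]
width: 0.0324
gripper_force: 60.2
q6 would be -31
pos [ 0.456  -0.1148  0.1141] c0 8.7 turn [0.1  0.07 0.01] shift mm [-141.8  173.1    4.1] t 22.47 w 0.0324
```

```bash
python3 -m pendant '[{"dx":-0.01,"dy":0.012,"dz":0,"rx":0,"ry":0,"rz":0,"hand":0.02},{"dx":-0.016,"dy":0.02,"dz":0,"rx":0,"ry":0,"rz":0,"hand":0.02},{"dx":-0.02,"dy":0.024,"dz":0,"rx":0,"ry":0,"rz":0,"hand":0.02},{"dx":-0.02,"dy":0.024,"dz":0,"rx":0,"ry":0,"rz":0,"hand":0.02},{"dx":-0.02,"dy":0.024,"dz":0,"rx":0,"ry":0,"rz":0,"hand":0.02},{"dx":-0.02,"dy":0.024,"dz":0,"rx":0,"ry":0,"rz":0,"hand":0.02},{"dx":-0.016,"dy":0.02,"dz":0,"rx":0,"ry":0,"rz":0,"hand":0.02},{"dx":-0.012,"dy":0.016,"dz":0,"rx":0,"ry":0,"rz":0,"hand":0.02},{"dx":-0.008,"dy":0.009,"dz":0,"rx":0,"ry":0,"rz":0,"hand":0.02},{"dx":0,"dy":0,"dz":0,"rx":0,"ry":0,"rz":0,"hand":0.02},{"dx":0,"dy":0,"dz":0,"rx":0,"ry":0,"rz":0,"hand":0.02},{"dx":0,"dy":0,"dz":0,"rx":0,"ry":0,"rz":0,"hand":0.02}]'
python3 -m pendant '[{"dx":0,"dy":0,"dz":0,"rx":0,"ry":0,"rz":0,"hand":0.02},{"dx":0,"dy":0,"dz":0,"rx":0,"ry":0,"rz":0,"hand":0.02}]'; python3 - <<'E'
from h import *
go(.6486,-.2288,.0275,8.7)
E
```

```text
clock: 23.47
position: [0.6464, -0.2279, 0.1117]
ee_rot: [-0.002, 0.651, 0.759, -0.001]
contact_force: [-0.4, 0.1, -2.3]
width: 0.0325
gripper_force: 60.3
clock: 23.63
position: [0.6473, -0.2282, 0.1132]
ee_rot: [-0.001, 0.651, 0.759, -0.0]
contact_force: [-0.1, -0.4, -2.9]
width: 0.0322
gripper_force: 60.3
q6 would be -34
pos [ 0.6473 -0.2282  0.1132] c0 8.7 turn [-0.06 -0.03  0.03] shift mm [-0.8  1.2 85.7] t 23.63 w 0.0322
```

Then I'll release, retreat well clear and take a final look.

```bash
python3 -m pendant '[{"dx":0,"dy":0.001,"dz":0.02,"rx":0,"ry":0,"rz":0,"hand":0.02},{"dx":0,"dy":0,"dz":0.03,"rx":0,"ry":0,"rz":0,"hand":0.02},{"dx":0,"dy":0,"dz":0.02,"rx":0,"ry":0,"rz":0,"hand":0.02},{"dx":0,"dy":0,"dz":0.01,"rx":0,"ry":0,"rz":0,"hand":0.02},{"dx":0,"dy":0,"dz":0.005,"rx":0,"ry":0,"rz":0,"hand":0.02},{"dx":0,"dy":0,"dz":0,"rx":0,"ry":0,"rz":0,"hand":0.02},{"dx":0,"dy":0,"dz":0.001,"rx":0,"ry":0,"rz":0,"hand":0.06},{"dx":0,"dy":0,"dz":0,"rx":0,"ry":0,"rz":0,"hand":0.06},{"dx":0,"dy":0,"dz":0,"rx":0,"ry":0,"rz":0,"hand":0.06},{"dx":0,"dy":0,"dz":-0.02,"rx":0,"ry":0,"rz":0,"hand":0.06},{"dx":0,"dy":0,"dz":-0.03,"rx":0,"ry":0,"rz":0,"hand":0.06},{"dx":0,"dy":0,"dz":-0.035,"rx":0,"ry":0,"rz":0,"hand":0.06}]'
python3 -m pendant '[{"dx":0,"dy":-0.02,"dz":-0.035,"rx":0,"ry":0,"rz":0,"hand":0.06},{"dx":0,"dy":-0.03,"dz":-0.02,"rx":0,"ry":0,"rz":0,"hand":0.06},{"dx":0,"dy":-0.035,"dz":-0.01,"rx":0,"ry":0,"rz":0,"hand":0.06},{"dx":0,"dy":-0.035,"dz":0,"rx":0,"ry":0,"rz":0,"hand":0.06},{"dx":0,"dy":-0.035,"dz":0,"rx":0,"ry":0,"rz":0,"hand":0.06},{"dx":0,"dy":-0.035,"dz":0,"rx":0,"ry":0,"rz":0,"hand":0.06},{"dx":0,"dy":-0.035,"dz":0,"rx":0,"ry":0,"rz":0,"hand":0.06},{"dx":0,"dy":-0.025,"dz":0,"rx":0,"ry":0,"rz":0,"hand":0.06},{"dx":0,"dy":-0.015,"dz":0,"rx":0,"ry":0,"rz":0,"hand":0.06},{"dx":0,"dy":0,"dz":0,"rx":0,"ry":0,"rz":0,"hand":0.06},{"dx":0,"dy":0,"dz":0,"rx":0,"ry":0,"rz":0,"hand":0.06},{"dx":0,"dy":0,"dz":0,"rx":0,"ry":0,"rz":0,"hand":0.06}]'
python3 - <<'E'
from h import *
a=manip.get_image('top')['frame'][150:260,210:450]; b=manip.get_image('side')['frame'][150:370,180:420]
a=cv2.resize(a,(480,220),interpolation=2); a=np.vstack([a,np.zeros((220,480,3),np.uint8)])
b=cv2.resize(b,(320,440)) if 0 else cv2.resize(b,None,fx=1.33,fy=1.33,interpolation=2)
p=np.zeros((520,480,3),np.uint8); p[:220]=a[:220]; p[225:225+b.shape[0],:b.shape[1]]=b
cv2.imwrite('pics/final.png',cv2.cvtColor(p,cv2.COLOR_RGB2BGR))
E
```

```text
clock: 24.63
position: [0.6484, -0.2284, 0.1121]
ee_rot: [-0.001, 0.651, 0.759, -0.0]
contact_force: [-0.0, -0.1, 0.5]
width: 0.0598
gripper_force: 0.0
clock: 25.63
position: [0.3889, -0.2695, 0.1779]
ee_rot: [0.001, 0.651, 0.759, 0.0]
contact_force: [0.9, 0.4, -0.0]
width: 0.0599
gripper_force: 0.0
```

View pics/final.png

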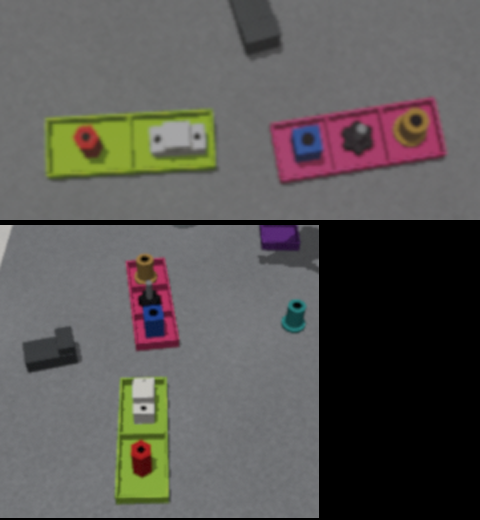

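All five parts stand upright in their own compartments: in the top crop the stand-off is at (88,140), block (178,140), spacer (307,142), knob (357,135) and bush (411,127). The gauge block is undisturbed and the arm is clear.

```bash
python3 -c "
from rig import manip
print(manip.sign_off())"
```

```text
the job is handed in; nothing more can be done
None
```

The job is handed in: both kits are made up, with all five parts upright in their own compartments in the last pictures and the arm clear of everything, at about 26 s of the 109 s allowed.

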